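# Fit the axle of the pastry strip cutter

## Task

The pastry cutter's roller is back in its frame after washing but its axle is still parked in the keeper: draw the axle out and lay it down on the marble, clear of the keeper, letting go of it so that you can change your grip. Then push it through the eyes of both lugs and the roller between them until its square handle is fully home against the frame, and leave it there. Do not disturb the two biscuits, the icing nozzle or the sugar dredger.

Things in the scene. Friction and masses are not known exactly. Their poses are not given: they have to be found in the camera images.
- axle: Loose steel axle, 170 mm long, about 0.22 kg: square handle 24 x 24 x 60 mm, then from its flat end (shoulder) a round shaft 12 mm in diameter, 110 mm long, its last 10 mm tapering to 6 mm. y axis: from handle to tip. Origin: under the shoulder on the handle's underside, 12 mm below the centre line. It balances in the handle, so lies level with the shaft 6 mm off the marble.
- axle_tip (a point): Centre of the axle's tip, at the end of the shaft.
- axle_shoulder (a point): On the axle's centre line at the shoulder, where handle and shaft meet.
- axle_grip (a point): Centre of the axle's square handle, 30 mm behind the shoulder.
- keeper: Fixed steel pocket, 38 mm wide, 76 mm deep, 36 mm high, closed at sides, top and back, no floor. Origin: centre of its underside; its y axis points out of the mouth, 38 mm from the origin, 30 mm wide and 32 mm high. At the start the axle lies on the marble with its whole handle inside and the shaft sticking out of the mouth.
- frame: Fixed cutter frame, base 70 x 86 x 8 mm, origin centre of its underside. Two upright lugs, 44 mm wide, 64 mm high, 8 mm thick, at y -43 to -35 and +35 to +43 mm, each with a round eye 17 mm in diameter; the line through both eyes runs along y, 40 mm above the origin. White saddles between carry the roller. The axle may enter from either side; -y is the side nearer the keeper.
- eye_a (a point): Centre of the eye in the frame's lug on the -y side, on that lug's outer face, 40 mm above the marble.
- eye_b (a point): Centre of the eye in the frame's lug on the +y side, on that lug's outer face, 40 mm above the marble.
- roller: Loose white roller, 44 mm in diameter, 64 mm long, with five thin steel discs 62 mm across, about 0.3 kg, lying in the frame's saddles between the lugs. A bore 20 mm in diameter runs through it along its y axis, in line with the eyes. Origin: its middle, on the bore's centre line.
- biscuit_a: Flower-shaped sugared biscuit, 88 mm across, 10 mm thick, lying loose. Origin: centre of its underside. To be left alone.
- biscuit_b: A second flower-shaped biscuit, the same. To be left alone.
- nozzle: Steel icing nozzle standing loose on its wide end, 52 mm across, 75 mm high, origin under its centre. To be left alone.
- dredger: Round aluminium sugar dredger standing loose, 68 mm across, 114 mm high, origin under its centre. To be left alone.
Things that resemble listed ones, but are neither listed nor needed, are in the scene too. What is shaped like the keeper but green is not meant.

How it is judged:
On the way:
1. The axle lies on the marble, its handle wholly out of the keeper, let go and at rest (horizontal distance between axle_grip and keeper above 0.066 m and height (world z) of axle_grip below 0.022 m and height (world z) of axle_tip below 0.025 m and contact force between the fingers and axle below 0.3 N and linear speed of axle below 0.02 m/s), for 0.2 s.
At the end, for the whole second after the job is handed in: Axle through both eyes and the roller, from either side: shoulder within 6 mm of the lug it entered by, tip beyond the other, shoulder within 6 mm and tip within 9 mm of the eye line (across and in height), direction within 0.12 rad; roller within 8 mm of its place in the saddles; both at rest (((y of axle_shoulder in the frame of frame between -0.049 and -0.037 m and y of axle_tip in the frame of frame above 0.05 m) or (y of axle_shoulder in the frame of frame between 0.037 and 0.049 m and y of axle_tip in the frame of frame below -0.05 m)) and x of axle_shoulder in the frame of frame between -0.006 and 0.006 m and z of axle_shoulder in the frame of frame between 0.034 and 0.046 m and x of axle_tip in the frame of frame between -0.009 and 0.009 m and z of axle_tip in the frame of frame between 0.031 and 0.049 m and angle between the y axis of axle and the y axis of frame, either way round below 0.12 rad and x of roller in the frame of frame between -0.008 and 0.008 m and y of roller in the frame of frame between -0.008 and 0.008 m and z of roller in the frame of frame between 0.032 and 0.048 m and linear speed of axle below 0.02 m/s and linear speed of roller below 0.03 m/s); the robot touches nothing.
It fails at once if a biscuit is shifted by more than 25 mm (distance of biscuit_a from where it was at the start of the episode above 0.025 m).
It fails at once if the other biscuit is shifted by more than 25 mm (distance of biscuit_b from where it was at the start of the episode above 0.025 m).
It fails at once if the nozzle is shifted by more than 25 mm (distance of nozzle from where it was at the start of the episode above 0.025 m).
It fails at once if the dredger is shifted by more than 25 mm (distance of dredger from where it was at the start of the episode above 0.025 m).
It also fails if it takes over 61 s, if anything falls off the work surface, if the arm or the gripper's body presses on something with over 40 N, if the wrist force passes 120 N, or if a joint passes its speed limit or range.

## Robot

A 7-joint arm with a two-finger parallel gripper is mounted at the origin on the work surface. World frame = base frame: x ahead of the robot, y to its left, z up, the work surface at z = 0. Lengths are in m, angles in rad, forces in N, time in s.
With the tool pointing down it reaches from about 0.35 to 0.9 m from the base axis. Payload 8.1 kg.
Tool frame: the origin (TCP) lies at the very end of the fingers, on their centre line; the grasp point (between the pads) lies 19 mm behind it; z points along the fingers, y is the line along which they close (so a half turn about z gives the same grasp; the last joint's range is limited). The gripper opens to 92 mm and grips with 3 to 60 N. Pads are 19 mm wide; open, the fingers measure 130 mm over their backs; the gripper's body (75 mm by 190 mm) begins 47 mm behind the grasp point.
Start: joints at [1.215, 0.434, 0.025, 1.573, -0.012, 1.134, -0.075], TCP at [0.156, -0.605, 0.227] pointing down, gripper open.
Joint ranges: [-2.62, 2.62], [-0.44, 2.09], [-1.27, 1.32], [0.08, 2.57], [-1.32, 4.46], [0.12, 2], [-2.74, 2.74]. Speed limits (rad/s): [2.22, 2.22, 3.01, 3.01, 3.14, 3.14, 3.14].

## Interface

Orientations are given as a rotation vector (axis times angle).
In Python, from cell import observe, get_image, sign_off, find_in, trace, place_of gives the robot as it stands. The module is installed in compiled form; this text tells all that it offers.
- The arm moves only by the shell command python3 -m handwheel 'ROWS' [OPENING] [FORCE]. ROWS is JSON, a list of rows, each a list of 6 numbers: the shift along the tool's x, y, z each as a share of 0.02 m, from -1 to 1, then the turn, a rotation vector about the tool's x, y, z each as a share of 4 degrees, from -1 to 1. A call has 1 to 8 rows; each row shifts and turns the commanded pose from where the row before left it, along the tool's axes as they then stand; what a row does not reach is not made up. A row lasts 1/12 s, in which the tool goes at most 41.7 mm and 7.16 degrees, less where a joint would pass 70% of its speed; a pose out of reach is approached as far as the arm can. A call with a number of a shift or a turn outside -1 to 1 is refused whole. A call with a gripper value outside its range is refused whole. OPENING is the opening, from 0 (shut) to 1 (fully open), set as the call begins (- or left out, the last holds). The fingers move at their own pace and stop on an object; FORCE is the grip in N (left out, the last holds). Time passes only in rows, so rows that do not move let the fingers close. It gives the time, the measured TCP pose, the force, the opening and the grip force at its end, in the units of the state.
- observe(): the state, without advancing time (a new reading comes with each control period).
- get_image(name): name is "side" or "top" or "wrist"; returns a dict with "image" (400x640x3 uint8, red, green, blue), "fx", "fy", "cx", "cy" (pixels), "k1" (the pictures are not rectified: a ray, as slopes to the right and down, at radius r is drawn at 1 + k1 r^2 times it, then the intrinsics apply), "position" and "orientation" of the camera in the world. Camera axes: x right, y down, z forward; pixel columns grow to the right and rows downward; lengths in m; the calibration is good to about 2 mm. A picture is of the moment at which its call begins. There is no depth.
- sign_off(): hands the job in; it is judged then, once.
Trained networks look in the newest picture that a camera, given by its name, has taken for a name from the list of things; names that differ only in an ending like _2 or _b are one class to them, and where a whole thing is asked for, a point or a joint stands for the part that bears it (a point fixed in the world has none). Each returns a list of dicts, best first, with "score" (0 to 1); they miss things now and then, are a little off and sometimes report something else, mostly with a low value. They report only what shows in the picture. A call takes as long as a camera call. They do not tell look-alikes from the thing itself.
- find_in(label, camera): "rect" ([centre column, centre row, width, height] as shares, 0 to 1, of the picture: columns of its width, rows of its height, round what is visible of it).
- trace(label, camera): "region" (400x640 bool, what is visible of it) and "rect" ([centre column, centre row, width, height] as shares, 0 to 1, of the picture: columns of its width, rows of its height, round what is visible of it).
- place_of(label, camera): "point" ([column, row] as shares, 0 to 1, of the picture: columns of its width, rows of its height: a listed point, or the origin of a listed thing).
The state is a dict: "clock": time; "joints": joint angles; "dq": joint speeds; "joint_efforts": joint torques, N m; "position": TCP position; "ee_rot": TCP orientation; "force": force on the tool from outside, world axes, zero at the start; "ft_torque": the same for the moment, N m; "width": opening from 0.0 (shut) to 1.0 (fully open); "gripper_force": force on a finger pad.
Only numpy, scipy, OpenCV 4.12 (cv2) and the standard library are available. Lean on these libraries where they do the work, as an engineer would, in place of code of your own. Each camera call takes 0.05 s, during which the arm holds its last target. There are 200 camera calls.

## Working session

There is one attempt and no reset: what is moved stays moved. The work goes in short steps, Python scripts to look and compute and a shell command to move; the robot and the scene stay as the last step left them, time stands still between calls to the robot, and variables do not carry over. Pictures are saved under pics/ and viewed, at most 10 in all, crops included, and the job is handed in when it is done.

```bash
mkdir -p pics
cat > h.py <<'E'
import numpy as np, cv2
from scipy.spatial.transform import Rotation as R
from cell import observe, get_image, sign_off, find_in, trace, place_of
def rot(o):
    o=np.array(o,float)
    return R.from_rotvec(o).as_matrix() if o.shape==(3,) else (R.from_quat(o).as_matrix() if o.shape==(4,) else o)
def ray(im,u,v):
    p=np.array([(u-im['cx'])/im['fx'],(v-im['cy'])/im['fy']]);s=p.copy()
    for _ in range(20): s=p/(1+im['k1']*(s@s))
    return np.array(im['position']),rot(im['orientation'])@np.r_[s,1]
def onz(im,u,v,z):
    o,d=ray(im,u,v);return o+d*(z-o[2])/d[2]
def tri(rs):
    A=np.zeros((3,3));b=np.zeros(3);
    for o,d in rs:
        d=d/np.linalg.norm(d);P=np.eye(3)-np.outer(d,d);A+=P;b+=P@o
    x=np.linalg.solve(A,b)
    return x,[np.linalg.norm(np.cross(x-o,d/np.linalg.norm(d))) for o,d in rs]
def proj(im,X):
    c=rot(im['orientation']).T@(np.array(X)-im['position']);s=c[:2]/c[2];s=s*(1+im['k1']*(s@s))
    return np.array([s[0]*im['fx']+im['cx'],s[1]*im['fy']+im['cy']])
def save(im,n,crop=None,k=1):
    a=im['image'][:,:,::-1]
    if crop: a=a[crop[1]:crop[3],crop[0]:crop[2]]
    cv2.imwrite('pics/'+n,cv2.resize(a,None,fx=k,fy=k,interpolation=cv2.INTER_CUBIC))
E
python3 - <<'E'
from h import *
s=observe();print({k:np.round(v,3) for k,v in s.items()})
ims={}
for c in ['top','side','wrist']:
    im=get_image(c);save(im,c+'0.png');ims[c]=im
    print(c,im['fx'],im['k1'],im['position'],np.round(im['orientation'],3))
for c in ['top','side']:
    im=ims[c]
    for l in ['axle_tip','axle_shoulder','axle_grip','keeper','eye_a','eye_b','frame','roller','biscuit_a','nozzle','dredger']:
        print(c,l,[(round(d['score'],2),np.round(np.array(d['point'])*[640,400],1).tolist()) for d in place_of(l,c)[:3]])
a=np.vstack([ims['top']['image'],ims['side']['image']])[:,:,::-1];cv2.imwrite('pics/both.png',cv2.resize(a,(480,600)))
E
```

```text
{'clock': np.float64(0.0), 'joints': array([ 1.215,  0.435,  0.025,  1.574, -0.012,  1.134, -0.075]), 'dq': array([ 0.002,  0.001, -0.001, -0.   ,  0.   , -0.002, -0.   ]), 'joint_efforts': array([ 1.0000e-03, -6.6786e+01,  9.8500e-01, -3.1445e+01, -6.1000e-02,
        4.3000e-02,  0.0000e+00]), 'position': array([ 0.156, -0.605,  0.226]), 'ee_rot': array([-3.115e+00, -3.960e-01,  1.000e-03]), 'force': array([-0.211, -0.616,  0.012]), 'ft_torque': array([-0.028, -0.026, -0.017]), 'gripper_force': np.float64(0.0), 'width': np.float64(1.002)}
top 403.67222984520254 -0.01211984178058647 [0.36513672 0.02021366 1.09143643] [-2.142  2.12  -0.194]
side 470.612266686489 -0.0552676952478916 [0.23730684 1.02417576 1.07581129] [-0.457  2.744 -1.155]
wrist 343.5126732092869 -0.028508674890209886 [ 0.23966748 -0.58329332  0.38446976] [ 2.277 -1.764 -0.282]
top axle_tip [(0.76, [370.9, 244.9])]
top axle_shoulder [(0.66, [410.3, 247.5])]
top axle_grip [(0.24, [265.4, 215.8])]
top keeper [(0.96, [421.7, 237.9]), (0.63, [409.0, 196.1]), (0.49, [410.1, 237.2])]
top eye_a [(0.87, [247.0, 217.3]), (0.66
[... 217 characters left out ...]
ozzle [(0.77, [256.0, 146.9]), (0.36, [174.5, 280.0])]
top dredger [(0.37, [174.2, 280.9]), (0.25, [409.9, 238.3])]
side axle_tip [(0.6, [363.1, 192.7]), (0.49, [317.0, 245.7])]
side axle_shoulder [(0.45, [278.0, 184.3]), (0.4, [371.3, 173.0])]
side axle_grip [(0.65, [372.1, 176.9]), (0.63, [370.7, 167.2])]
side keeper [(0.59, [370.4, 171.8]), (0.57, [336.5, 170.7])]
side eye_a [(0.97, [325.1, 235.6]), (0.88, [313.0, 251.5])]
side eye_b [(0.97, [325.1, 235.6]), (0.88, [313.0, 251.5])]
side frame [(0.65, [319.0, 258.1])]
side roller [(0.9, [319.7, 246.4])]
side biscuit_a [(0.75, [322.8, 142.4]), (0.73, [352.0, 334.6])]
side nozzle [(0.53, [254.1, 247.7])]
side dredger [(0.59, [279.2, 181.9])]
```

View pics/top0.png

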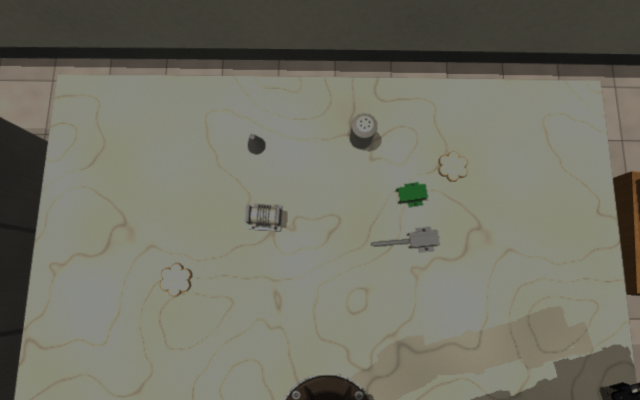

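View pics/side0.png

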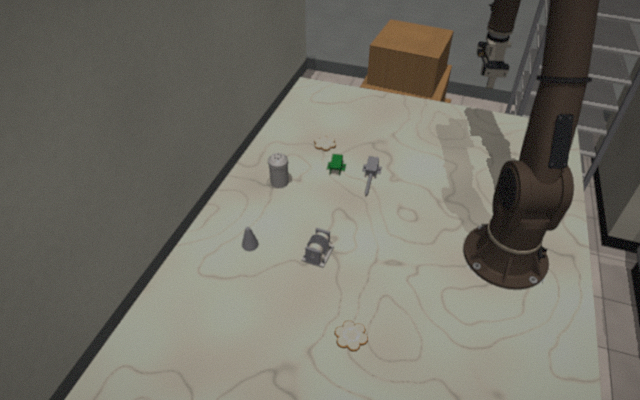

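Top view: grey keeper at (424,239) with the axle's shaft running left to its tip at (372,244); a green pocket at (412,194) with nothing in it; frame and roller at (264,216); nozzle at (256,146), dredger at (363,125), biscuits at (453,166) and (176,280). The side view agrees: grey keeper (372,166), green (337,162), frame (318,247).

There are two candidates for the keeper. The grey one at (424,239) is meant, because it is steel and holds the axle; the green one at (412,194) is excluded by the text. I'll confirm with a crop.

Run:
```python
from h import *
T=get_image('top');S=get_image('side')
save(T,'crop1.png',(350,160,470,260),6)
t=lambda u,v:ray(T,u,v); s=lambda u,v:ray(S,u,v)
print('tip',tri([t(372,244.4),s(366,193)]))
for n,p,z in [('tip',(372,244.4),.012),('shaft@mouth',(409,241.5),.012),('keeper top centre',(424,239),.036),('green',(412,194),.036),('eye1',(247,217.3),.04),('eye2',(282.3,215.1),.04),('roller',(264.9,215),.04),('biscR',(453,166),.01),('biscL',(176,280),.01),('nozzle',(257,148),0.03),('dredger',(363,125),.114)]:
    print(n,np.round(onz(T,*p,z),4))
print('roller',tri([t(264.9,214.3),s(319.7,246.4)]))
print('eyes',tri([t(247,217.3),s(313,251.5)]),tri([t(282.3,215.1),s(325.1,235.6)]))
o=observe();print(np.round(rot(o['ee_rot']),3))
```

```text
tip (array([ 0.4598994 , -0.117683  ,  0.01476818]), [np.float64(0.0013052848551612494), np.float64(0.0013052848551610833)])
tip [ 0.4588 -0.1182  0.012 ]
shaft@mouth [ 0.4676 -0.2176  0.012 ]
keeper top centre [ 0.4723 -0.2519  0.036 ]
green [ 0.5927 -0.2239  0.036 ]
eye1 [0.5243 0.2138 0.04  ]
eye2 [0.5312 0.1211 0.04  ]
roller [0.5309 0.1669 0.04  ]
biscR [ 0.6792 -0.3466  0.01  ]
biscL [0.3597 0.3995 0.01  ]
nozzle [0.7183 0.1965 0.03  ]
dredger [ 0.7548 -0.0858  0.114 ]
roller (array([0.53064779, 0.16767602, 0.03150097]), [np.float64(0.0035032363954345816), np.float64(0.003503236395434184)])
eyes (array([0.52697463, 0.21178447, 0.05573999]), [np.float64(0.005042409751744248), np.float64(0.00504240975174418)]) (array([0.52919042, 0.1214947 , 0.03077028]), [np.float64(0.003424542887381081), np.float64(0.0034245428873810354)])
[[ 0.968  0.25  -0.   ]
 [ 0.25  -0.968 -0.   ]
 [-0.     0.    -1.   ]]
```

View pics/crop1.png

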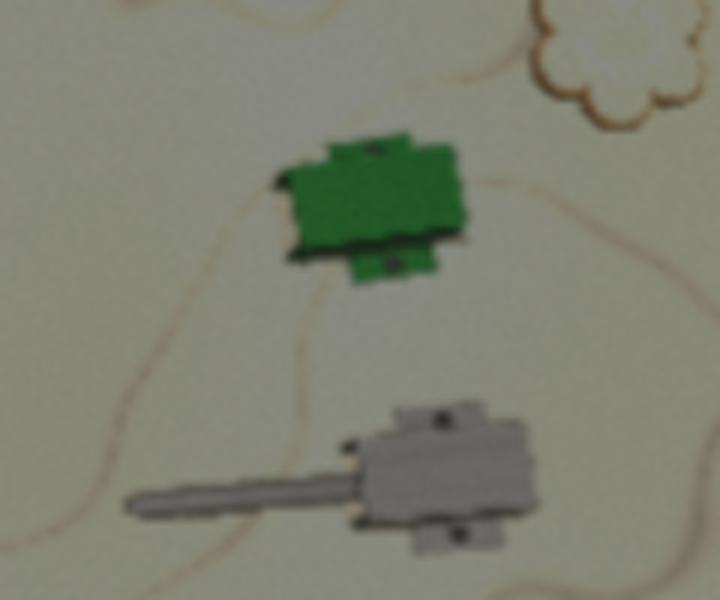

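The crop confirms it: the grey pocket at crop (447,475) holds the shaft, whose tip is at crop (130,505). The green pocket at (380,205) is empty and excluded. Next I'll turn the gripper across the axle and move above it.

```bash
Z='[0,0,0,0,0,-1]'
python3 -m handwheel '[[1,0.93,0,0,0,0],[0,0,0,0,0,-1],[0,0,0,0,0,-1],[0,0,0,0,0,-1],[0,0,0,0,0,-1],[0,0,0,0,0,-1],[0,0,0,0,0,-1],[0,0,0,0,0,-1]]' 1 
python3 -m handwheel '[[0,0,0,0,0,-1],[0,0,0,0,0,-1],[0,0,0,0,0,-1],[0,0,0,0,0,-1],[0,0,0,0,0,-1],[0,0,0,0,0,-1],[0,0,0,0,0,-1],[0,0,0,0,0,-1]]'
python3 -m handwheel '[[0,0,0,0,0,-1],[0,0,0,0,0,-1],[0,0,0,0,0,-1],[0,0,0,0,0,-1],[0,0,0,0,0,-1],[0,0,0,0,0,0]]'
python3 -m handwheel '[[1,0.93,0,0,0,0],[1,0.93,0,0,0,0],[1,0.93,0,0,0,0],[1,0.93,0,0,0,0],[1,0.93,0,0,0,0],[1,0.93,0,0,0,0],[1,0.93,0,0,0,0],[1,0.93,0,0,0,0]]'
python3 -m handwheel '[[1,0.93,0,0,0,0],[1,0.93,0,0,0,0],[1,0.93,0,0,0,0],[1,0.93,0,0,0,0],[1,0.93,0,0,0,0],[1,0.93,0,0,0,0],[1,0.93,0,0,0,0],[1,0.93,0,0,0,0]]'
python3 -m handwheel '[[0,0,0,0,0,0],[0,0,0,0,0,0]]'
```

```text
clock: 2.02
position: [0.1803, -0.6182, 0.2267]
ee_rot: [2.926, 1.143, -0.0]
force: [-0.2, 0.1, 1.1]
width: 1.003
gripper_force: 0.0
clock: 2.68
position: [0.1803, -0.6182, 0.2267]
ee_rot: [2.498, 1.905, -0.0]
force: [0.3, -0.2, 0.9]
width: 1.004
gripper_force: 0.0
clock: 3.18
position: [0.1801, -0.6182, 0.2267]
ee_rot: [-2.129, -2.31, -0.0]
force: [-0.3, 0.1, -0.1]
width: 1.0
gripper_force: 0.0
clock: 3.85
position: [0.3168, -0.446, 0.2269]
ee_rot: [2.136, 2.303, -0.0]
force: [0.9, 0.4, -1.0]
width: 1.001
gripper_force: 0.0
clock: 4.52
position: [0.4527, -0.2748, 0.2269]
ee_rot: [2.136, 2.303, 0.0]
force: [0.6, -0.6, 0.2]
width: 0.996
gripper_force: 0.0
clock: 4.68
position: [0.4531, -0.2743, 0.2269]
ee_rot: [2.131, 2.308, 0.001]
force: [-0.9, -2.3, -0.3]
width: 1.002
gripper_force: 0.0
```

```bash
cat > w.py <<'E'
from h import *
import sys,pickle
L=sys.argv[2:]
im=get_image('wrist');save(im,sys.argv[1]+'.png')
r={}
for l in L:
    p=place_of(l,'wrist');r[l]=[(round(d['score'],2),np.round(np.array(d['point'])*[640,400],1).tolist()) for d in p[:3]]
    print(l,r[l])
o=observe();M=rot(o['ee_rot']);print(o['position'],np.degrees(np.arctan2(M[1,0],M[0,0])))
pickle.dump((im,r),open(sys.argv[1]+'.pkl','wb'))
E
python3 w.py w1 axle_tip axle_shoulder keeper
python3 -m handwheel '[[1,0,0,0,0,0],[1,0,0,0,0,0],[1,0,0,0,0,0],[1,0.3,0,0,0,0],[0,0,0,0,0,0]]'
python3 w.py w2 axle_tip axle_shoulder keeper
```

```text
axle_tip [(0.76, [342.7, 4.5])]
axle_shoulder [(0.6, [339.9, 116.3])]
keeper [(0.87, [344.9, 144.1]), (0.75, [452.0, 126.7])]
[ 0.45119695 -0.27706367  0.22663997] 94.32398755570166
clock: 5.3
position: [0.4521, -0.1924, 0.2271]
ee_rot: [-2.13, -2.309, -0.002]
force: [-0.2, 0.4, -0.0]
width: 1.001
gripper_force: 0.0
axle_tip [(0.69, [334.8, 91.3]), (0.19, [331.4, 189.9])]
axle_shoulder [(0.56, [334.5, 192.4])]
keeper [(0.86, [335.7, 214.3]), (0.65, [441.5, 194.4])]
[ 0.4513536  -0.1971764   0.22669415] 94.35270028038084
```

View pics/w2.png

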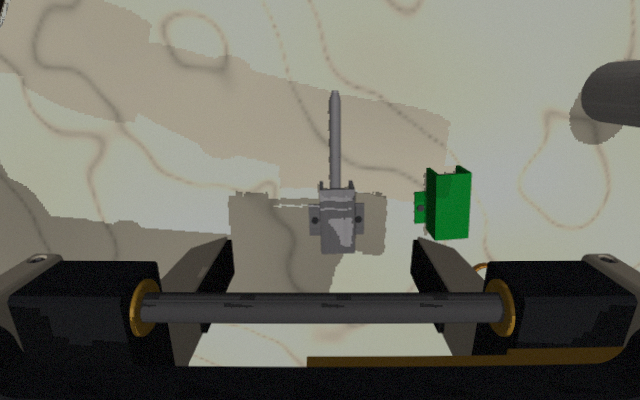

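The wrist view shows the shaft from its tip at (335,91) to the keeper mouth at (337,183), with the keeper at (337,215) and the green look-alike at (447,205).

Run:
```python
from h import *
import pickle
a=pickle.load(open('w1.pkl','rb'))[0];b=pickle.load(open('w2.pkl','rb'))[0]
print(a['position'],b['position'])
print('tip',tri([ray(a,342.7,4.5),ray(b,334.8,91.3)]))
print('sh',tri([ray(a,339.9,116.3),ray(b,334.5,192.4)]))
for n,p in [('tip',(335,92)),('mouth',(337,183))]: print(n,onz(b,*p,.012))
g=b['image'].astype(int)
for v in (110,130,150,170): # shaft centre by dark edges
    row=g[v,315:355].sum(1); print(v,row.tolist())
```

```text
[ 0.44789973 -0.1896447   0.38536277] [ 0.44677074 -0.10789485  0.38563604]
tip (array([ 0.46190071, -0.11419127,  0.01153406]), [np.float64(0.000713531342468856), np.float64(0.0007135313424689521)])
sh (array([ 0.46955426, -0.22013453,  0.02584107]), [np.float64(0.00043711854652315286), np.float64(0.00043711854652319325)])
tip [ 0.46144065 -0.11486419  0.012     ]
mouth [ 0.472691   -0.21312255  0.012     ]
110 [452, 455, 448, 459, 447, 452, 452, 450, 452, 451, 448, 462, 436, 353, 222, 223, 263, 298, 324, 341, 344, 335, 319, 302, 268, 320, 414, 447, 447, 445, 451, 449, 445, 449, 458, 439, 442, 447, 445, 440]
130 [379, 388, 410, 418, 431, 436, 444, 442, 447, 455, 457, 461, 388, 327, 262, 212, 257, 296, 329, 344, 349, 332, 320, 302, 275, 326, 418, 460, 457, 459, 449, 454, 460, 457, 460, 453, 451, 456, 457, 457]
150 [466, 458, 464, 460, 462, 460, 460, 461, 458, 457, 455, 447, 440, 441, 339, 222, 249, 282, 312, 334, 330, 320, 312, 296, 273, 322, 414, 453, 454, 465, 459, 461, 460, 461, 472, 463, 468, 464, 458, 468]
170 [476, 475, 468, 476, 472, 472, 468, 472, 468, 473, 467, 471, 475, 473, 354, 219, 245, 286, 296, 328, 332, 323, 320, 299, 269, 333, 439, 468, 471, 476, 471, 469, 474, 477, 471, 470, 473, 471, 470, 468]
```

```bash
python3 -m handwheel '[[0.75,0.43,0,0,0,0],[0.75,0.4,0,0,0,0],[0,0,1,0,0,0],[0,0,1,0,0,0],[0,0,1,0,0,0],[0,0,1,0,0,0],[0,0,1,0,0,0],[0,0,1,0,0,0]]' 0.6
python3 -m handwheel '[[0,0,1,0,0,0],[0,0,1,0,0,0],[0,0,0.5,0,0,0],[0,0,0,0,0,0],[0,0,0,0,0,0]]'
for i in 1 2 3; do python3 -m handwheel '[[0,0,0,0,0,0]]' | sed -n 2p; done
python3 w.py w3 axle_tip axle_shoulder
```

```text
clock: 6.17
position: [0.4657, -0.166, 0.1056]
ee_rot: [2.136, 2.304, -0.001]
force: [1.1, -1.1, -0.8]
width: 0.601
gripper_force: 0.0
clock: 6.58
position: [0.4658, -0.1651, 0.0567]
ee_rot: [-2.134, -2.305, 0.001]
force: [0.7, -0.1, 1.1]
width: 0.6
gripper_force: 0.0
position: [0.4666, -0.1649, 0.0576]
position: [0.4668, -0.1649, 0.0578]
position: [0.4666, -0.1648, 0.0577]
axle_tip [(0.66, [319.4, 142.8])]
axle_shoulder [(0.58, [317.6, 299.7])]
[ 0.46623454 -0.16460341  0.05724641] 94.47547690668004
```

View pics/w3.png

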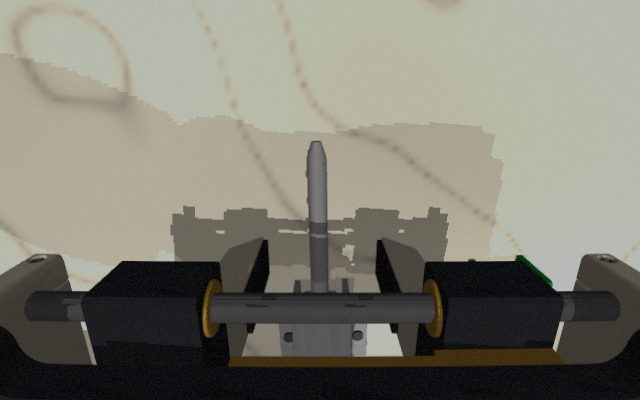

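The shaft is centred between the fingers, with its tip at (317,142). I'll lower, close and draw.

```bash
python3 -m handwheel '[[0,0,1,0,0,0],[0,0,1,0,0,0],[0,0,0.6,0,0,0],[0,0,0,0,0,0],[0,0,0,0,0,0]]' 
python3 -m handwheel '[[0,0,0,0,0,0],[0,0,0,0,0,0],[0,0,0,0,0,0],[0,0,0,0,0,0],[0,0,0,0,0,0],[0,0,0,0,0,0],[0,0,0,0,0,0],[0,0,0,0,0,0]]' 0 25
```

```text
clock: 7.4
position: [0.4657, -0.1643, 0.0046]
ee_rot: [-2.132, -2.306, 0.001]
force: [-0.1, -0.1, -0.5]
width: 0.597
gripper_force: 0.0
clock: 8.07
position: [0.4659, -0.1645, 0.0048]
ee_rot: [2.133, 2.306, -0.0]
force: [0.6, 0.6, 0.3]
width: 0.117
gripper_force: 25.0
```

```bash
python3 -m handwheel '[[0.4,0,0,0,0,0],[0.6,0,0,0,0,0],[0.7,0,0,0,0,0],[0.8,0,0,0,0,0],[0.8,0,0,0,0,0],[0.8,0,0,0,0,0],[0.8,0,0,0,0,0],[0.8,0,0,0,0,0]]'
python3 -m handwheel '[[0.5,0,0,0,0,0],[0.3,0,0,0,0,0],[0,0,0,0,0,0],[0,0,0,0,0,0]]'
python3 -m handwheel '[[0,0,0,0,0,0],[0,0,0,0,0,0],[0,0,0,0,0,0],[0,0,0,0,0,0],[0,0,0,0,0,0]]' 0.6
python3 -m handwheel '[[0,0,-1,0,0,0],[0,0,-1,0,0,0],[-1,0,-1,0,0,0],[-1,0,-1,0,0,0],[-1,0,-1,0,0,0],[-1,0,-1,0,0,0],[-1,0,0,0,0,0],[0,0,0,0,0,0]]'
python3 w.py w4 axle_tip axle_shoulder axle_grip keeper
```

```text
clock: 8.73
position: [0.4566, -0.0489, 0.0048]
ee_rot: [-2.132, -2.307, -0.0]
force: [0.3, -1.0, -0.2]
width: 0.121
gripper_force: 25.0
clock: 9.07
position: [0.4558, -0.0344, 0.0047]
ee_rot: [-2.132, -2.308, -0.0]
force: [0.3, 1.2, 0.8]
width: 0.12
gripper_force: 25.0
clock: 9.48
position: [0.4558, -0.0354, 0.0047]
ee_rot: [2.134, 2.306, -0.0]
force: [-0.2, -0.2, -0.3]
width: 0.433
gripper_force: 0.0
clock: 10.15
position: [0.4642, -0.1394, 0.1258]
ee_rot: [2.137, 2.298, -0.001]
force: [-0.3, -0.5, -1.1]
width: 0.597
gripper_force: 0.0
axle_tip [(0.58, [320.8, 299.8])]
axle_shoulder [(0.84, [317.7, 134.2])]
axle_grip [(0.68, [323.4, 168.2])]
keeper [(0.94, [321.8, 304.1]), (0.48, [321.6, 170.8])]
[ 0.46322689 -0.13349346  0.1243056 ] 94.5535021153908
```

View pics/w4.png

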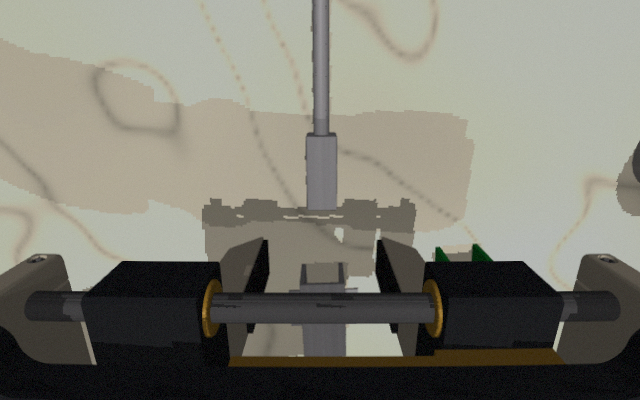

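The axle lies clear of the keeper: shoulder at (321,134), handle end at (321,209), keeper mouth at (323,263). Milestone 1 looks met. Next I locate the handle and regrip it.

```bash
python3 - <<'E'
from h import *
import pickle
b=pickle.load(open('w4.pkl','rb'))[0];print(b['position'])
for n,p,z in [('shoulder top',(321,134),.024),('end top',(321.5,209),.0),('endtop',(321.5,209),.024),('shaft far',(320.5,20),.012),('shaftnear',(320.5,130),.012)]: print(n,onz(b,*p,z))
E
python3 -m handwheel '[[0,0,0,0,0,0],[0,0,0,0,0,0]]'
```

```text
[ 0.45937668 -0.05422335  0.28401257]
shoulder top [ 0.46195712 -0.09122683  0.024     ]
end top [ 0.46730741 -0.16028818  0.        ]
endtop [ 0.46663723 -0.15132535  0.024     ]
shaft far [ 0.45591425 -0.01142855  0.012     ]
shaftnear [ 0.46146235 -0.08984045  0.012     ]
clock: 10.57
position: [0.4635, -0.1337, 0.1245]
ee_rot: [-2.131, -2.308, 0.0]
force: [-0.5, -0.6, -0.2]
width: 0.603
gripper_force: 0.0
```

```bash
python3 -m handwheel '[[0.78,0.08,0,0,0,0],[0,0,1,0,0,0],[0,0,1,0,0,0],[0,0,1,0,0,0],[0,0,1,0,0,0],[0,0,1,0,0,0],[0,0,0.95,0,0,0],[0,0,0,0,0,0]]'
python3 -m handwheel '[[0,0,0,0,0,0],[0,0,0,0,0,0],[0,0,0,0,0,0],[0,0,0,0,0,0],[0,0,0,0,0,0],[0,0,0,0,0,0],[0,0,0,0,0,0],[0,0,0,0,0,0]]' 0 50
python3 -m handwheel '[[0,0,-0.5,0,0,0],[0,0,-0.8,0,0,0],[0,0,-0.8,0,0,0],[0,0,-0.8,0,0,0],[0,0,-0.8,0,0,0],[0,0,-0.8,0,0,0],[0,0,-0.5,0,0,0],[0,0,0,0,0,0]]'
python3 -m handwheel '[[1,0.3,0,0,0,0],[1,0.3,0,0,0,0],[1,0.3,0,0,0,0],[1,0.3,0,0,0,0],[1,0.3,0,0,0,0],[1,0.3,0,0,0,0],[1,0.3,0,0,0,0],[1,0.3,0,0,0,0]]'
python3 -m handwheel '[[0,0,0,0,0,0],[0,0,0,0,0,0],[0,0,0,0,0,0],[0,0,0,0,0,0],[0,0,0,0,0,0],[0,0,0,0,0,0]]'
python3 w.py w5 axle_tip axle_shoulder eye_a roller frame
python3 -m handwheel '[[0,1,0,0,0,0],[0,1,0,0,0,0],[0,1,0,0,0,0],[0,0,0,0,0,0],[0,0,0,0,0,0],[0,0,0,0,0,0],[0,0,0,0,0,0]]'
python3 w.py w6 axle_tip axle_shoulder eye_a roller frame
```

```text
clock: 11.23
position: [0.462, -0.118, 0.0029]
ee_rot: [-2.129, -2.305, 0.004]
force: [0.0, 0.2, 0.4]
width: 0.599
gripper_force: 0.0
clock: 11.9
position: [0.4642, -0.1191, 0.0064]
ee_rot: [2.133, 2.306, 0.0]
force: [-2.0, 0.1, 7.5]
width: 0.255
gripper_force: 50.0
clock: 12.57
position: [0.4652, -0.1191, 0.108]
ee_rot: [2.131, 2.304, 0.003]
force: [0.3, -0.2, -1.3]
width: 0.257
gripper_force: 50.0
clock: 13.23
position: [0.4988, 0.0452, 0.1049]
ee_rot: [-2.132, -2.306, 0.002]
force: [0.3, 0.8, -2.8]
width: 0.257
gripper_force: 50.0
clock: 13.73
position: [0.4992, 0.0435, 0.1056]
ee_rot: [2.135, 2.305, -0.001]
force: [0.4, -0.6, -2.0]
width: 0.255
gripper_force: 50.0
axle_tip []
axle_shoulder [(0.8, [319.7, 212.9])]
eye_a [(0.84, [382.1, 84.5])]
roller []
frame []
[0.49934082 0.0442615  0.1057444 ] 94.46703230539141
clock: 14.62
position: [0.5582, 0.049, 0.1056]
ee_rot: [-2.132, -2.306, 0.001]
force: [0.6, 0.5, -2.1]
width: 0.256
gripper_force: 50.0
axle_tip []
axle_shoulder [(0.84, [319.8, 211.7])]
eye_a [(0.62, [283.5, 88.4])]
roller [(0.82, [290.1, 13.5])]
frame []
[0.55895195 0.0489775  0.1058511 ] 94.4818382553447
```

```bash
cd pics; python3 -c "
import cv2,numpy as np
a,b=cv2.imread('w5.png'),cv2.imread('w6.png')
cv2.imwrite('w56.png',np.hstack([a[:300,230:630],b[:300,150:550]]))"
```

```text
(no output)
```

View pics/w56.png

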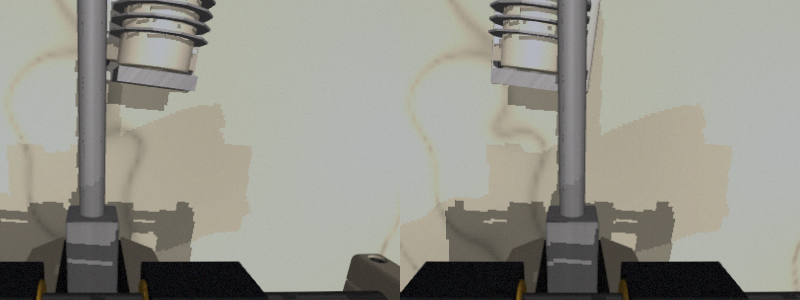

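Both views show the frame cut off at the picture's top: near lug edge at about (345–425,75–90) on the left view, slightly turned relative to the tool. I'll move further over the frame so that all of it shows.

```bash
python3 -m handwheel '[[1,0,0,0,0,0],[1,0,0,0,0,0],[1,0.2,0,0,0,0],[1,0.3,0,0,0,0],[0,0,0,0,0,0],[0,0,0,0,0,0],[0,0,0,0,0,0],[0,0,0,0,0,0]]'
python3 w.py w7 eye_a roller frame
python3 -m handwheel '[[0,-1,0,0,0,0],[0,-1,0,0,0,0],[0,-1,0,0,0,0],[0,-1,0,0,0,0],[0,0,0,0,0,0],[0,0,0,0,0,0],[0,0,0,0,0,0],[0,0,0,0,0,0]]'
python3 w.py w8 eye_a roller frame
python3 - <<'E'
import cv2,numpy as np
a,b=cv2.imread('pics/w7.png'),cv2.imread('pics/w8.png')
cv2.imwrite('pics/w78.png',cv2.resize(np.hstack([a[40:290,180:380],b[40:290,260:460]]),None,fx=2,fy=2,interpolation=cv2.INTER_CUBIC))
E
```

```text
clock: 15.58
position: [0.5628, 0.1283, 0.1056]
ee_rot: [2.134, 2.305, -0.001]
force: [0.2, 0.7, -2.2]
width: 0.259
gripper_force: 50.0
eye_a [(0.93, [278.3, 72.5]), (0.63, [272.0, 207.4]), (0.53, [318.6, 203.1])]
roller [(0.95, [276.9, 148.2])]
frame []
[0.56289258 0.12876267 0.10569599] 94.41488782482196
clock: 16.45
position: [0.4842, 0.1234, 0.1059]
ee_rot: [2.133, 2.305, 0.002]
force: [-0.3, 0.1, -2.3]
width: 0.257
gripper_force: 50.0
eye_a [(0.83, [387.9, 206.9]), (0.77, [405.0, 73.9]), (0.55, [396.4, 149.3])]
roller [(0.81, [397.5, 149.3])]
frame []
[0.48358703 0.12341922 0.10562569] 94.4616305023901
```

View pics/w78.png

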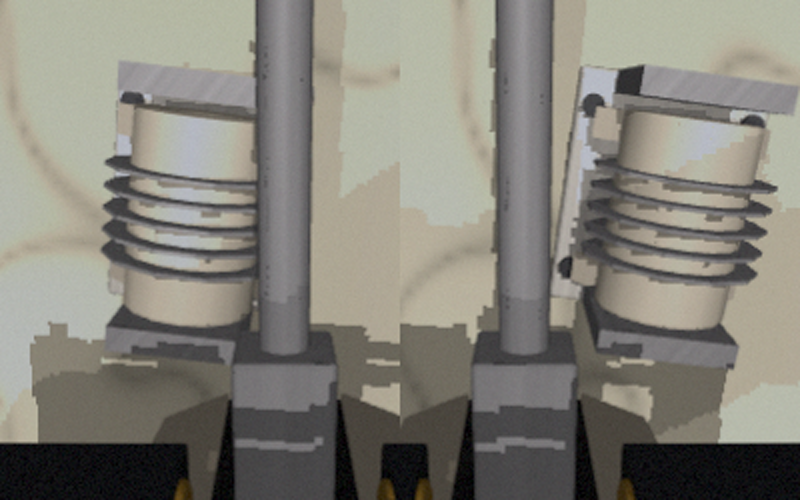

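View: the frame is turned about 7° from the tool axis. In the left crop its left lug edges are at (118,62) and (107,350). In the right crop the far lug's top runs (645,65)–(798,86) and the near lug's front edge (608,358)–(735,366). The axle is held straight at column ≈322. I'll fit the frame pose to these.

```bash
cat > fit.py <<'E'
from h import *
import pickle
from scipy.optimize import least_squares
a=pickle.load(open('w7.pkl','rb'))[0];b=pickle.load(open('w8.pkl','rb'))[0]
print(a['position'],b['position'],a['cx'],a['cy'])
E=lambda p,q:tri([ray(a,*p),ray(b,*q)])
print('roller',E((276.9,148.2),(397.5,149.3)));print('eye_b',E((278.3,72.5),(405,73.9)));print('eye_a',E((272,207.4),(387.9,206.9)))
P7=lambda x,y:(x/2+180,y/2+40); P8=lambda x,y:((x-400)/2+260,y/2+40)
# points in frame: x to right in image => +x ; far = +y
F=[(b,P8(645,65),(-.022,.043,.064)),(b,P8(798,86),(.022,.043,.064)),(b,P8(796,112),(.022,.035,.064)),
(a,P7(118,62),(-.022,.043,.064)),(a,P7(120,92),(-.022,.035,.064)),(a,P7(107,345),(-.022,-.043,.064)),(a,P7(118,312),(-.022,-.035,.064)),
(b,P8(608,350),(-.022,-.043,.064)),(b,P8(735,348),(.022,-.043,.064)),
(b,P8(583,68),(-.035,.043,.008)),(b,P8(553,295),(-.035,-.043,.008))]
def X(p,m):
    c,s=np.cos(p[2]),np.sin(p[2]);return np.array([p[0]+c*m[0]-s*m[1],p[1]+s*m[0]+c*m[1],m[2]+p[3]])
f=lambda p:np.concatenate([proj(i,X(p,m))-q for i,q,m in F])
r=least_squares(f,[.53,.165,0,0],loss='soft_l1')
print(r.x,np.degrees(r.x[2]));print(np.round(f(r.x).reshape(-1,2),1).tolist())
p=r.x;print('eye_a',X(p,(0,-.043,.04)),'eye_b',X(p,(0,.043,.04)))
# axle in tool: shaft column at rows, shoulder
for im,s in ((a,'w7'),(b,'w8')):
    g=im['image'].astype(float).sum(2)
    for v in (60,120,180):
        e=np.abs(np.diff(g[v,300:345]));print(s,v,np.where(e>60)[0]+300,np.round(e[e>60]))
E
python3 fit.py
```

```text
[0.55797702 0.21316519 0.26391849] [0.47915943 0.20802317 0.26438357] 321.9589930493482 195.1723091611574
roller (array([0.53180049, 0.17089038, 0.04232693]), [np.float64(0.00019245107042857874), np.float64(0.0001924510704286291)])
eye_b (array([0.53051415, 0.21764395, 0.03909912]), [np.float64(0.00022922760721486423), np.float64(0.00022922760721487423)])
eye_a (array([0.53029594, 0.13133689, 0.04550509]), [np.float64(0.000643219481274151), np.float64(0.0006432194812741839)])
[ 0.53341245  0.17296169 -0.02996153 -0.00329774] -1.716669109350857
[[-0.3, 0.1], [-0.3, -1.3], [-2.4, 0.2], [2.7, -0.5], [1.2, -0.7], [3.4, 0.9], [-1.7, 5.5], [-3.3, -0.1], [1.0, 7.6], [-0.4, -1.1], [0.2, -0.1]]
eye_a [0.5321243  0.12998099 0.03670226] eye_b [0.53470061 0.21594239 0.03670226]
w7 60 [304 305 307 335 336] [ 75.  66. 208.  83. 117.]
w7 120 [305 335 336] [ 91. 138.  69.]
w7 180 [334 335] [148.  86.]
w8 60 [304 305 307 334 335 336] [ 74. 108.  77.  61. 106. 108.]
w8 120 [305 306 335 336 341 342 343] [ 64.  97. 152.  65.  91. 147.  90.]
w8 180 [306 307 334 335 336] [ 91. 131.  73. 111.  81.]
```

```bash
sed -i 's/(b,P8(735,348),(.022,-.043,.064))/(b,P8(736,366),(.022,-.043,.064)),(b,P8(740,343),(.022,-.035,.064))/; s/(b,P8(608,350)/(b,P8(606,355)/' fit.py; python3 fit.py | sed -n 5,7p
python3 - <<'E'
from h import *
import pickle
a=pickle.load(open('w7.pkl','rb'))[0];b=pickle.load(open('w8.pkl','rb'))[0]
k=4
A=cv2.resize(a['image'][175:230,225:315,::-1],None,fx=k,fy=k,interpolation=cv2.INTER_CUBIC)
B=cv2.resize(b['image'][175:230,335:440,::-1],None,fx=k,fy=k,interpolation=cv2.INTER_CUBIC)
C=cv2.resize(b['image'][60:115,335:465,::-1],None,fx=k,fy=k,interpolation=cv2.INTER_CUBIC)
o=np.zeros((460,790,3),np.uint8);o[:220,:360]=A;o[:220,365:785]=B;o[230:450,:520]=C
cv2.imwrite('pics/lug.png',o)
E
```

```text
[ 0.53309226  0.17271733 -0.03392493 -0.00182178] -1.943755374758443
[[-0.1, 0.3], [0.3, -0.7], [-1.8, 0.9], [1.9, -0.3], [0.3, -0.4], [2.1, 1.9], [-3.0, 6.5], [-2.8, -1.6], [0.4, -0.1], [1.0, -0.3], [-0.5, -1.1], [-0.3, 0.5]]
eye_a [0.53163377 0.12974207 0.03817822] eye_b [0.53455075 0.21569259 0.03817822]
```

View pics/lug.png

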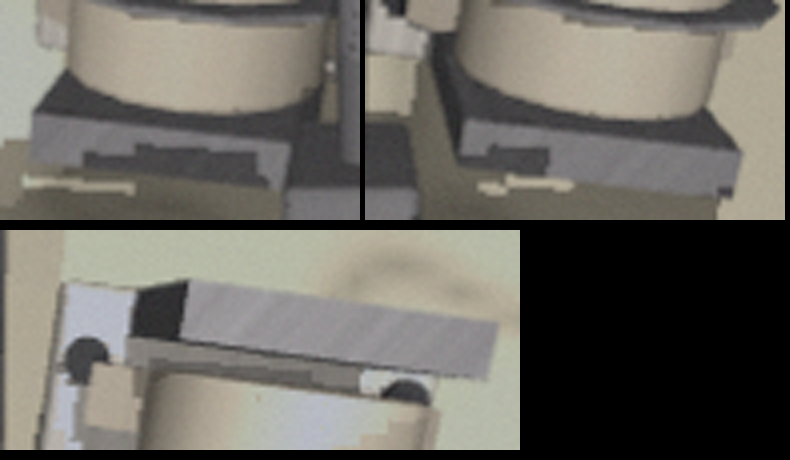

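The crop shows the lug corners clearly: the lug tops are the light strips, near lug at (34,110)–(32,156) in the left crop and (463,117)–(735,190) in the right, far lug at (187,279)–(488,379) below. I'll refit with these.

```bash
python3 - <<'E'
s=open('fit.py').read()
i=s.index('F=[');j=s.index('def X')
s=s[:i]+'''F=[(a,(233.5,202.5),(-.022,-.035,.064)),(a,(233,214),(-.022,-.043,.064)),
(b,(359.5,204.2),(-.022,-.035,.064)),(b,(359.5,215),(-.022,-.043,.064)),(b,(428.7,212.5),(.022,-.035,.064)),(b,(427.5,222.5),(.022,-.043,.064)),
(b,(381.7,72.2),(-.022,.043,.064)),(b,(380.5,86.2),(-.022,.035,.064)),(b,(459.5,83),(.022,.043,.064)),(b,(457,97.2),(.022,.035,.064)),
(a,P7(118,62),(-.022,.043,.064)),(a,P7(120,92),(-.022,.035,.064)),(b,(350.5,73.7),(-.035,.043,.008)),(b,P8(553,295),(-.035,-.043,.008))]
'''+s[j:]
open('fit.py','w').write(s)
E
python3 fit.py | sed -n 5,7p
cat >> fit.py <<'E'
# joint fit with horizontal camera corrections fixed, plus axle in world for image b
o=np.array(b['position'])
for z in (.113,.11):
    for v in (60,180): print('axle cl @z',z,onz(b,(305.5 if v<100 else 306.5)/2+335.2/2,v,z))
E
python3 fit.py | tail -4
```

```text
[ 0.53239375  0.17270474 -0.04439476 -0.00096514] -2.543632399721216
[[0.5, -0.0], [0.5, 0.4], [1.1, -0.2], [-0.9, 0.9], [1.0, -0.6], [-0.6, 1.1], [0.6, 0.1], [-0.7, 1.0], [-0.1, -0.2], [-0.9, 0.2], [1.1, -0.8], [-0.6, -0.8], [0.4, -1.3], [-1.7, 0.3]]
eye_a [0.5304854  0.12974711 0.03903486] eye_b [0.5343021  0.21566238 0.03903486]
axle cl @z 0.113 [0.47799344 0.21727855 0.113     ]
axle cl @z 0.113 [0.48208809 0.16609734 0.113     ]
axle cl @z 0.11 [0.47797033 0.21746196 0.11      ]
axle cl @z 0.11 [0.48214613 0.16526649 0.11      ]
```

```bash
python3 -m handwheel '[[-0.91,0.17,0,0,0,0],[-0.91,0.17,0,0,0,0],[-0.91,0.17,0,0,0,0],[-0.91,0.17,0,0,0,0],[-0.91,0.17,0,0,0,0],[-0.91,0.17,0,0,0,0],[-0.91,0.17,0,0,0,0],[-0.91,0.17,0,0,0,0]]' | sed -n 2p
python3 -m handwheel '[[0,0,0.5,0,0,0.87],[0,0,0.5,0,0,0.87],[0,0,1,0,0,0],[0,0,1,0,0,0],[0,0,0,0,0,0],[0,0,0,0,0,0],[0,0,0,0,0,0]]' >/dev/null
python3 - <<'E'
from h import *
c=[]
for i in range(4):
    get_image('top');o=observe();c.append(o['position'])
M=rot(o['ee_rot']);p=np.mean(c,0);print(np.std(c,0),p,np.degrees(np.arctan2(M[1,0],M[0,0])),M[:,2],M[2])
d=np.array([.5305,.1297,.034])-p;x=M[:2,0];y=M[:2,1]
print('tool shift to eye (x,y), z down:',d[:2]@x,d[:2]@y-.0015,-d[2])
E
```

```text
position: [0.522, -0.0206, 0.1056]
[7.11311030e-05 6.97777650e-05 5.47435949e-05] [ 0.52245701 -0.01956676  0.04678567] 87.51379761265447 [ 1.71350970e-03 -8.41550550e-05 -9.99998528e-01] [-9.74585669e-06  1.71554731e-03 -9.99998528e-01]
tool shift to eye (x,y), z down: 0.14947515264429587 6.0409420212146746e-05 0.012785672034947126
```

```bash
python3 -m handwheel '[[0,0,0.64,0,0,0],[0,0,0,0,0,0],[0,0,0,0,0,0],[0,0,0,0,0,0],[0,0,0,0,0,0]]' 
python3 -m handwheel '[[0.3,0,0,0,0,0],[0.3,0,0,0,0,0],[0.3,0,0,0,0,0],[0.3,0,0,0,0,0],[0.3,0,0,0,0,0],[0,0,0,0,0,0],[0,0,0,0,0,0]]'
python3 - <<'E'
from h import *
for c in ('top','side'):
    im=get_image(c)
    for l in ('axle_tip','axle_shoulder'):
        print(c,l,[(round(d['score'],2),np.round(np.array(d['point'])*[640,400],1).tolist()) for d in place_of(l,c)[:2]])
    if c=='side': save(im,'s2.png',(280,195,380,275),7)
E
```

```text
clock: 18.52
position: [0.522, -0.0197, 0.0335]
ee_rot: [2.269, 2.172, 0.001]
force: [-0.3, -0.4, -1.1]
width: 0.257
gripper_force: 50.0
clock: 19.1
position: [0.5229, 0.011, 0.0329]
ee_rot: [-2.268, -2.174, -0.0]
force: [0.0, 0.3, -2.4]
width: 0.26
gripper_force: 50.0
top axle_tip [(0.55, [273.0, 217.7]), (0.46, [450.4, 165.9])]
top axle_shoulder [(0.61, [311.5, 223.3])]
side axle_tip [(0.69, [318.9, 236.4])]
side axle_shoulder [(0.47, [333.0, 217.3])]
```

```bash
python3 -m handwheel '[[0.4,0,0,0,0,0],[0.4,0,0,0,0,0],[0.4,0,0,0,0,0],[0.4,0,0,0,0,0],[0,0,0,0,0,0]]'
python3 -m handwheel '[[0.3,0,0,0,0,0],[0.3,0,0,0,0,0],[0.3,0,0,0,0,0],[0.3,0,0,0,0,0],[0,0,0,0,0,0]]'
```

```text
clock: 19.82
position: [0.5245, 0.0453, 0.0331]
ee_rot: [-2.265, -2.176, -0.002]
force: [0.7, 1.0, -1.7]
width: 0.255
gripper_force: 50.0
clock: 20.23
position: [0.5254, 0.0681, 0.033]
ee_rot: [-2.267, -2.174, -0.002]
force: [0.7, 0.7, -1.8]
width: 0.255
gripper_force: 50.0
```

```bash
python3 -m handwheel '[[0.2,0,0,0,0,0],[0.2,0,0,0,0,0],[0.2,0,0,0,0,0],[0,0,0,0,0,0]]'
python3 -m handwheel '[[0.3,0,0,0,0,0],[0.3,0,0,0,0,0],[0,0,0,0,0,0],[0,0,0,0,0,0]]'
python3 w.py w9 axle_shoulder eye_a roller
```

```text
clock: 20.57
position: [0.5259, 0.0793, 0.033]
ee_rot: [-2.268, -2.174, -0.001]
force: [1.2, 0.2, -2.3]
width: 0.259
gripper_force: 50.0
clock: 20.9
position: [0.5264, 0.0909, 0.0329]
ee_rot: [-2.268, -2.174, -0.0]
force: [0.3, -0.4, -2.1]
width: 0.257
gripper_force: 50.0
axle_shoulder [(0.97, [319.7, 212.8])]
eye_a [(0.58, [321.3, 187.5])]
roller [(0.65, [321.8, 93.7])]
[0.52632311 0.08989507 0.03285445] 87.50107696887947
```

View pics/w9.png

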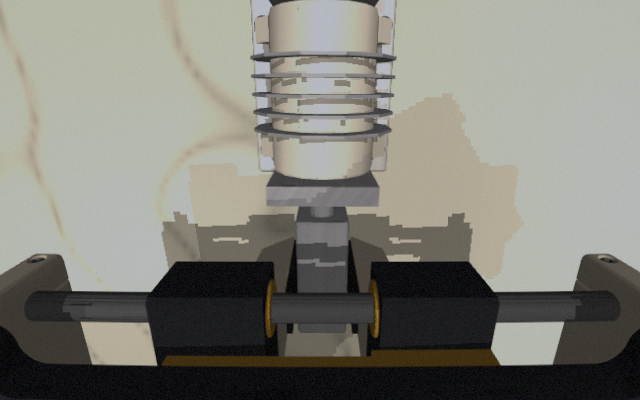

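The shaft is through, the handle at (321,208) is just short of the lug edge at (322,205), and everything is in line. I'll push home gently.

```bash
python3 -m handwheel '[[0.2,0,0,0,0,0],[0.2,0,0,0,0,0],[0.05,0,0,0,0,0],[0,0,0,0,0,0],[0,0,0,0,0,0]]' | sed -n '2p;4p'
python3 -m handwheel '[[0.08,0,0,0,0,0],[0,0,0,0,0,0],[0,0,0,0,0,0]]'| sed -n '2p;4p'
python3 -m handwheel '[[0.08,0,0,0,0,0],[0,0,0,0,0,0],[0,0,0,0,0,0]]'| sed -n '2p;4p'
```

```text
position: [0.5267, 0.0994, 0.0329]
force: [0.9, 0.3, -2.5]
position: [0.5268, 0.1009, 0.0329]
force: [-0.3, -0.3, -1.7]
position: [0.5269, 0.1025, 0.0329]
force: [1.0, -0.2, -2.3]
```

```bash
python3 -m handwheel '[[0.06,0,0,0,0,0],[0,0,0,0,0,0],[0,0,0,0,0,0]]' | sed -n '2p;4p'
python3 -m handwheel '[[0.06,0,0,0,0,0],[0,0,0,0,0,0],[0,0,0,0,0,0]]'| sed -n '2p;4p'
python3 -m handwheel '[[0.06,0,0,0,0,0],[0,0,0,0,0,0],[0,0,0,0,0,0]]'| sed -n '2p;4p'
```

```text
position: [0.5269, 0.1032, 0.0329]
force: [0.0, -1.9, -1.8]
position: [0.5269, 0.1033, 0.0329]
force: [-1.8, -5.0, 1.0]
position: [0.5268, 0.1033, 0.0328]
force: [-1.1, -9.0, 2.2]
```

```bash
python3 -m handwheel '[[-0.05,0,0.06,0,0,0],[0,0,0,0,0,0],[0,0,0,0,0,0]]' - 10 | sed -n '2p;4p'
python3 -m handwheel '[[0,0,0,0,0,0],[0,0,0,0,0,0],[0,0,0,0,0,0],[0,0,0,0,0,0],[0,0,0,0,0,0]]' 0.6
python3 -m handwheel '[[0,0,-1,0,0,0],[0,0,-1,0,0,0],[0,0,-1,0,0,0],[0,0,-1,0,0,0],[0,0,-1,0,0,0],[-0.5,0,-0.5,0,0,0],[-0.5,0,0,0,0,0],[0,0,0,0,0,0]]'
python3 -m handwheel '[[0,0,0,0,0,0],[0,0,0,0,0,0],[0,0,0,0,0,0]]' >/dev/null
python3 w.py w10 axle_shoulder eye_a roller
python3 - <<'E'
from h import *
import pickle
b=pickle.load(open('w10.pkl','rb'))[0]
p=[.53239,.17270,-.0444];c,s=np.cos(p[2]),np.sin(p[2])
X=lambda m:np.array([p[0]+c*m[0]-s*m[1],p[1]+s*m[0]+c*m[1],m[2]])
for n,m in [('lugtop L',(-.022,-.043,.064)),('lugtop R',(.022,-.043,.064)),('eye_a',(0,-.043,.04)),('handle top edge if home L',(-.012,-.043,.05)),('R',(.012,-.043,.05)),('handle end',(0,-.103,.049))]: print(n,proj(b,X(m)))
print(b['image'][195:300:3,321].sum(1))
save(b,'f.png',(240,60,400,300),2.4)
E
```

```text
position: [0.5269, 0.1034, 0.0317]
force: [-0.4, -6.7, 0.4]
clock: 23.43
position: [0.5271, 0.1054, 0.0318]
ee_rot: [-2.268, -2.173, -0.001]
force: [0.1, 0.2, -0.1]
width: 0.571
gripper_force: 0.0
clock: 24.1
position: [0.5264, 0.0825, 0.1417]
ee_rot: [2.271, 2.169, -0.001]
force: [0.1, -0.5, -0.4]
width: 0.601
gripper_force: 0.0
axle_shoulder [(0.92, [319.6, 140.5])]
eye_a [(0.95, [321.4, 11.9])]
roller [(0.8, [321.3, 84.3])]
[0.52593601 0.08535839 0.14131834] 87.54933159143027
lugtop L [292.09682727 145.180231  ]
lugtop R [356.02454338 145.25497804]
eye_a [323.91258272 139.75468617]
handle top edge if home L [307.46438388 141.88867733]
R [340.47738993 141.92703269]
handle end [323.75677743 218.16256337]
[361 361 363 359 353 358 359 201 273 288 271 274 272 283 279 290 287 292
 294 287 303 293 293 355 351 349 344 346 351 352 343 326 284  75 132]
```

```bash
python3 -m handwheel '[[0,-1,0,0,0,0],[0,-1,0,0,0,0],[0,-1,0,0,0,0],[0,0,0,0,0,0],[0,0,0,0,0,0],[0,0,0,0,0,0],[0,0,0,0,0,0]]' >/dev/null
python3 w.py w11 axle_shoulder axle_tip eye_a roller
python3 -m handwheel '[[0,1,0,0,0,0],[0,1,0,0,0,0],[0,1,0,0,0,0],[0,1,0,0,0,0],[0,1,0,0,0,0],[0,1,0,0,0,0],[0,0,0,0,0,0],[0,0,0,0,0,0]]' >/dev/null
python3 -m handwheel '[[0,0,0,0,0,0],[0,0,0,0,0,0]]' >/dev/null
python3 w.py w12 axle_shoulder axle_tip eye_a roller
python3 - <<'E'
from h import *
import pickle
D=[pickle.load(open(f'w{i}.pkl','rb')) for i in (10,11,12)]
p=[.53239,.17270,-.0444];c,s=np.cos(p[2]),np.sin(p[2])
def L(x): d=x-[p[0],p[1],0];return np.round([c*d[0]+s*d[1],-s*d[0]+c*d[1],d[2]],4)
for l in ('axle_shoulder','roller','axle_tip'):
    r=[ray(im,*R_[l][0][1]) for im,R_ in D if R_.get(l)]
    if len(r)>1: x,e=tri(r);print(l,'in frame',L(x),np.round(e,4))
E
```

```text
axle_shoulder [(0.97, [394.5, 141.3])]
axle_tip []
eye_a [(0.77, [409.8, 10.8])]
roller [(0.95, [405.5, 81.2])]
[0.46652126 0.08763905 0.14161284] 87.50555772595516
axle_shoulder [(0.58, [242.3, 139.4])]
axle_tip []
eye_a [(0.9, [243.5, 143.4]), (0.87, [232.1, 10.7])]
roller [(0.86, [238.7, 84.6])]
[0.58576774 0.08246297 0.14191638] 87.53108863987673
axle_shoulder in frame [-0.0034 -0.0446  0.0346] [0.0002 0.0008 0.0007]
roller in frame [-0.0011 -0.0024  0.0461] [0.001  0.0015 0.001 ]
```

The shoulder measures 1.6 mm from the lug face in the frame's coordinates (y = −0.0446). The roller is in place, three views over 2 s agree, and the gripper is clear, so I'm handing in.

```bash
python3 -c "
from cell import *
print(observe()['clock'],observe()['force']);print(sign_off())"
```

```text
26.4667 [0.37559111 0.09964319 0.65332495]
the job is handed in; nothing more can be done
None
```

The axle was drawn from the grey keeper, laid down and let go, then regripped and pushed through both eyes and the roller until its handle met the lug; I handed the job in at about 26.5 s, no verdict was returned, and the tip beyond the far lug was not seen directly.

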